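# Unload the sample block heater and fan the material plaques

## Task

The printed-material samples are done heating: first switch the block heater off by pushing its red lever fully over to the far side, then move every colour-capped tube from the heater into a free hole of the white rack, upright and fully down, leaving the grey-capped tubes where they are. Set out their plaques as an overlapping row along the middle of the grey tray, square to it: the white one flat and close against the orange stop, then the grey, then the blue, each resting on the end of the one before with about a third of its length overlapping. Do not push the fan or parts box about.

Things in the scene. Friction and masses are not known exactly. Their poses are not given: they have to be found in the camera images.
- tube_purple_c (a point): Centre (half-way up) of the sample tube with the purple cap, a stiff closed tube 120 mm long, 40 g: pale body 20 mm in diameter, cap 23 mm in diameter over its top 22 mm. z points along the tube towards the cap; foot 60 mm below this point, top 60 mm above. Starts upright in a well of the heater; some of the four tubes may be absent.
- tube_blue_c (a point): Centre (half-way up) of the sample tube with the blue cap, a stiff closed tube 120 mm long, 40 g: pale body 20 mm in diameter, cap 23 mm in diameter over its top 22 mm. z points along the tube towards the cap; foot 60 mm below this point, top 60 mm above. Starts upright in a well of the heater; some of the four tubes may be absent.
- tube_yellow_c (a point): Centre (half-way up) of the sample tube with the yellow cap, a stiff closed tube 120 mm long, 40 g: pale body 20 mm in diameter, cap 23 mm in diameter over its top 22 mm. z points along the tube towards the cap; foot 60 mm below this point, top 60 mm above. Starts upright in a well of the heater; some of the four tubes may be absent.
- tube_green_c (a point): Centre (half-way up) of the sample tube with the green cap, a stiff closed tube 120 mm long, 40 g: pale body 20 mm in diameter, cap 23 mm in diameter over its top 22 mm. z points along the tube towards the cap; foot 60 mm below this point, top 60 mm above. Starts upright in a well of the heater; some of the four tubes may be absent.
- old0_c (a point): Centre of a grey-capped tube of the same size that already stands in a hole of the rack and stays there (may be absent).
- old1_c (a point): Centre of a grey-capped tube of the same size that already stands in a hole of the rack and stays there (may be absent).
- old2_c (a point): Centre of a grey-capped tube of the same size that already stands in a hole of the rack and stays there (may be absent).
- heater: White block heater, fixed, 110 mm (x) by 250 mm (y); origin under its centre. An aluminium block, top 70 mm above the table, has four wells 22.5 mm wide and 50 mm deep in a row along its y axis, at x = 0, y = -20, 16, 52, 88 mm. At its -y end is a control box, top 60 mm above the table, with the switch lever. The +x side is the far side from the robot.
- switch (a joint): Red toggle lever of the heater (rad): about 0 = on, leaning towards the robot (heater -x); 1.0 = off, fully over to heater +x. Stays where it is left; light to push (a few N).
- switch_tip (a point): Centre of the red 26 mm ball at the end of that lever; the lever is 60 mm long from this point to its pivot, which lies at heater x = 0, y = -85 mm, 82 mm above the table, and swings in the heater x-z plane. The lever stands on a small grey block whose top is 85 mm (round hub 95 mm) above the table.
- rack: White tube rack, fixed, 110 mm (x) by 135 mm (y), top 60 mm above the table; origin under its centre. Six holes in two rows.
- hole0 (a point): Centre of the mouth of a rack hole: 22.5 mm wide, 48 mm deep, slightly chamfered. Rack x = -33, y = -42 mm.
- hole1 (a point): Centre of the mouth of a rack hole: 22.5 mm wide, 48 mm deep, slightly chamfered. Rack x = -33, y = 0 mm.
- hole2 (a point): Centre of the mouth of a rack hole: 22.5 mm wide, 48 mm deep, slightly chamfered. Rack x = -33, y = 42 mm.
- hole3 (a point): Centre of the mouth of a rack hole: 22.5 mm wide, 48 mm deep, slightly chamfered. Rack x = 33, y = -42 mm.
- hole4 (a point): Centre of the mouth of a rack hole: 22.5 mm wide, 48 mm deep, slightly chamfered. Rack x = 33, y = 0 mm.
- hole5 (a point): Centre of the mouth of a rack hole: 22.5 mm wide, 48 mm deep, slightly chamfered. Rack x = 33, y = 42 mm.
- tray: Grey flat tray, fixed, 130 mm (x) by 290 mm (y); origin under its centre, floor 4 mm above the table. Long-side rims reach 12 mm above the table, inner width 122 mm; a lip 8 mm above the table at the -y end. Orange stop block across the +y end, 20 mm high, its face at y = +135 mm.
- plaque_white_c (a point): Centre of the white printed material plaque, a stiff plate 46 mm (x) by 100 mm (y) by 8 mm thick (z), 42 g, lying flat on the table at the start; the two ends are alike for this job.
- plaque_grey_c (a point): Centre of the grey printed material plaque, a stiff plate 46 mm (x) by 100 mm (y) by 8 mm thick (z), 42 g, lying flat on the table at the start; the two ends are alike for this job.
- plaque_blue_c (a point): Centre of the blue printed material plaque, a stiff plate 46 mm (x) by 100 mm (y) by 8 mm thick (z), 42 g, lying flat on the table at the start; the two ends are alike for this job.
- fan_c (a point): Centre of a small black cooling fan lying flat, a bystander, 42 by 42 by 12 mm.
- bin_c (a point): Centre of a white open parts box, a bystander, 100 by 130 by 50 mm.
Mind the look-alikes: they are no part of the job. Several things look just like the part that bears plaque_white_c: the one meant starts farthest from the robot's base. Leave any black look-alike of the part that bears tube_yellow_c alone.

How it is judged (in metres and radians):
On the way:
1. the heater lever is switched off (value of joint switch above 0.8 rad), for 0.2 s.
At the end, for the whole second after the job is handed in: Lever off (over 0.8 rad); tubes in rack holes within 7 mm in plan and height, tilt under 0.12; plaques within 22 mm of the tray midline and 0.27 rad of square, white flat and within 25 mm of the stop, the others leaning 0.04 to 0.26 rad, neighbours 40 to 88 mm apart, blue over 90 mm from white (value of joint switch above 0.8 rad and (horizontal distance between tube_purple_c and hole0 below 0.007 m or horizontal distance between tube_purple_c and hole1 below 0.007 m or horizontal distance between tube_purple_c and hole2 below 0.007 m or horizontal distance between tube_purple_c and hole3 below 0.007 m or horizontal distance between tube_purple_c and hole4 below 0.007 m or horizontal distance between tube_purple_c and hole5 below 0.007 m) and z of tube_purple_c in the frame of rack between 0.065 and 0.079 m and angle between each of tube_purple_c, tube_blue_c, tube_yellow_c, tube_green_c's own z axis and vertical below 0.12 rad and (horizontal distance between tube_blue_c and hole0 below 0.007 m or horizontal distance between tube_blue_c and hole1 below 0.007 m or horizontal distance between tube_blue_c and hole2 below 0.007 m or horizontal distance between tube_blue_c and hole3 below 0.007 m or horizontal distance between tube_blue_c and hole4 below 0.007 m or horizontal distance between tube_blue_c and hole5 below 0.007 m) and z of tube_blue_c in the frame of rack between 0.065 and 0.079 m and (horizontal distance between tube_yellow_c and hole0 below 0.007 m or horizontal distance between tube_yellow_c and hole1 below 0.007 m or horizontal distance between tube_yellow_c and hole2 below 0.007 m or horizontal distance between tube_yellow_c and hole3 below 0.007 m or horizontal distance between tube_yellow_c and hole4 below 0.007 m or horizontal distance between tube_yellow_c and hole5 below 0.007 m) and z of tube_yellow_c in the frame of rack between 0.065 and 0.079 m and (horizontal distance between tube_green_c and hole0 below 0.007 m or horizontal distance between tube_green_c and hole1 below 0.007 m or horizontal distance between tube_green_c and hole2 below 0.007 m or horizontal distance between tube_green_c and hole3 below 0.007 m or horizontal distance between tube_green_c and hole4 below 0.007 m or horizontal distance between tube_green_c and hole5 below 0.007 m) and z of tube_green_c in the frame of rack between 0.065 and 0.079 m and x of plaque_white_c in the frame of tray between -0.022 and 0.022 m and z of each of plaque_white_c, plaque_grey_c, plaque_blue_c in the frame of tray below 0.04 m and angle between the y axis of each of plaque_white_c, plaque_grey_c, plaque_blue_c and the y axis of tray, either way round below 0.27 rad and angle between plaque_white_c's own z axis and vertical below 0.04 rad and x of plaque_grey_c in the frame of tray between -0.022 and 0.022 m and angle between plaque_grey_c's own z axis and vertical between 0.04 and 0.26 rad and x of plaque_blue_c in the frame of tray between -0.022 and 0.022 m and angle between plaque_blue_c's own z axis and vertical between 0.04 and 0.26 rad and y of plaque_white_c in the frame of tray above 0.06 m and horizontal distance between plaque_white_c and plaque_grey_c between 0.04 and 0.088 m and horizontal distance between plaque_grey_c and plaque_blue_c between 0.04 and 0.088 m and horizontal distance between plaque_white_c and plaque_blue_c above 0.09 m); the robot touches nothing.
It fails at once if a tube is lifted from the heater before the heater is switched off (value of joint switch below 0.75 rad and height (world z) of any of tube_purple_c, tube_blue_c, tube_yellow_c, tube_green_c above 0.105 m).
It fails at once if a grey-capped tube is moved (distance of any of old0_c, old1_c, old2_c from where it was at the start of the episode above 0.02 m).
It fails at once if the fan or parts box is pushed more than 30 mm (distance of any of fan_c, bin_c from where it was at the start of the episode above 0.03 m).
Of tube_purple, tube_blue, tube_yellow, tube_green only 3 to 4 are there at a start; the rules pass over those that are not, and their reading is None.
Of old0, old1, old2 only 1 to 2 are there at a start; the rules pass over those that are not, and their reading is None.
At some moment in a run one of plaque_white, plaque_grey, plaque_blue may be knocked a few centimetres aside while the robot is not near it.
It also fails if it takes over 210 s, if anything falls off the work surface, if the arm or the gripper's body presses on something with over 40 N, if the wrist force passes 120 N, or if a joint passes its speed limit or range.

## Robot

A 6-joint arm with a two-finger parallel gripper is mounted at the origin on the work surface. World frame = base frame: x ahead of the robot, y to its left, z up, the work surface at z = 0. Lengths are in mm, angles in rad, forces in N, time in s.
With the tool pointing down it reaches from about 350 to 975 mm from the base axis. Payload 7.1 kg.
Tool frame: the origin (TCP) lies midway between the tips of the shut fingers; the grasp point (between the pads) lies 19 mm behind it (ctrl.tcp_to_grasp is the distance from the TCP to the grasp point, in mm); z points along the fingers, y is the line along which they close (so a half turn about z gives the same grasp; the last joint's range is limited). The gripper opens to 88 mm and grips with 3 to 60 N. Pads are 20 mm wide; open, the fingers measure 115 mm over their backs; the gripper's body (75 mm by 178 mm) begins 61 mm behind the grasp point.
Start: joints at [-1.329, 0.423, 1.63, -0, 1.089, -0.019], TCP at [161.177, -603.843, 222.675] pointing down, gripper open.
Joint ranges: [-3, 3], [-0.9, 2.11], [0.09, 2.58], [-1.31, 4.45], [0.11, 2.69], [-2.54, 2.54]. Speed limits (rad/s): [2.39, 2.39, 3.01, 3.14, 3.14, 3.14].

## Interface

Orientations are given as a rotation vector (axis times angle).
In Python, from workcell import get_obs, cams, ticket, boxes_of, ctrl gives the robot as it stands.
- The arm moves only by the shell command python3 -m creep 'ROWS' [OPENING]. ROWS is JSON, one flat list of numbers, 4 for each row, row after row: the shift along the world's x, y, z in m, then the turn about the world's z in rad. In form: [tx, ty, tz, spin, tx, ty, tz, spin, ...]. A call has 1 to 10 rows; each row is the pose to reach, as a shift and turn from the pose commanded when the call began; what a row does not reach only later rows make up. A row lasts 1/12 s, in which the tool goes at most 41.7 mm and 7.16 degrees, less where a joint would pass 70% of its speed; a pose out of reach is approached as far as the arm can. A call with a gripper value outside its range is refused whole. OPENING is the opening, from 0 (shut) to 1 (fully open), set as the call begins (- or left out, the last holds). The fingers move at their own pace and stop on an object; the grip force is fixed at half the most. Time passes only in rows, so rows that repeat a pose let the fingers close. It gives the time, the measured TCP pose, the force, the opening and the grip force at its end, in the units of the state.
- get_obs(): the state, without advancing time (a new reading comes with each control period).
- cams.get_image(name): name is "scene" or "side" or "wrist"; returns (picture, depth): 400x640x3 uint8, red, green, blue; 400x640 float32, mm along the optical axis (not along the pixel's ray), 0 where there is no reading.
- cams.get_calibration(name): a dict with "mtx" (3x3 intrinsics, pixels), "R" (3x3) and "t" (3): a world point X has camera coordinates R X + t; the wrist camera has in their place "mount" (4x4, takes a point from camera to tool coordinates, whose origin is the TCP and whose axes are the flange's). Camera axes: x right, y down, z forward; pixel columns grow to the right and rows downward; lengths in mm; the calibration is good to about 2 mm. A picture is of the moment at which its call begins: read the wrist's pose just before it. get_calibration takes no time and is no camera call.
- ticket.close_job(): hands the job in; it is judged then, once.
Trained networks look in the newest picture that a camera, given by its name, has taken for a name from the list of things; names that differ only in an ending like _2 or _b are one class to them, and where a whole thing is asked for, a point or a joint stands for the part that bears it (a point fixed in the world has none). Each returns a list of dicts, best first, with "score" (0 to 1); they miss things now and then, are a little off and sometimes report something else, mostly with a low value. They report only what shows in the picture. A call takes as long as a camera call. They do not tell look-alikes from the thing itself.
- boxes_of(camera, target): "centre" ([column, row] in pixels, amid what is visible of it).
The state is a dict: "t": time; "qpos": joint angles; "qvel": joint speeds; "joint_torque": joint torques, N m; "ee_pos": TCP position; "orientation": TCP orientation; "ft_force": force on the tool from outside, world axes, zero at the start; "moment": the same for the moment, N m; "width": finger opening in mm; "grasp_force": force on a finger pad.
Only numpy, scipy, OpenCV 4.12 (cv2) and the standard library are available. Lean on these libraries where they do the work, as an engineer would, in place of code of your own. Each camera call takes 0.05 s, during which the arm holds its last target. There are 200 camera calls.

## Working session

There is one attempt and no reset: what is moved stays moved. The work goes in short steps, Python scripts to look and compute and a shell command to move; the robot and the scene stay as the last step left them, time stands still between calls to the robot, and variables do not carry over. Pictures are saved under pics/ and viewed, at most 14 in all, crops included, and the job is handed in when it is done.

```bash
ls; mkdir -p pics; python3 - <<'E'
from workcell import get_obs, cams
import cv2
for n in ("scene","side"):
    im,d=cams.get_image(n); cv2.imwrite(f"pics/{n}0.png",im[:,:,::-1]); c=cams.get_calibration(n); print(n,c)
print(cams.get_calibration("wrist")); print(get_obs())
E
```

```text
pics
scene {'mtx': array([[463.94107641,   0.        , 321.48869701],
       [  0.        , 463.94107641, 197.63745112],
       [  0.        ,   0.        ,   1.        ]]), 'R': array([[ 0.33336615,  0.94269383,  0.01397709],
       [ 0.58904739, -0.19668449, -0.78379741],
       [-0.7361319 ,  0.2695247 , -0.62085929]]), 't': array([-214.80864507, -147.36461648, 1703.03956871])}
side {'mtx': array([[461.80589124,   0.        , 313.41544724],
       [  0.        , 461.80589124, 202.24543392],
       [  0.        ,   0.        ,   1.        ]]), 'R': array([[-0.98624061, -0.16494382, -0.01109024],
       [-0.0795016 ,  0.53203905, -0.84297921],
       [ 0.14494465, -0.83049864, -0.53783182]]), 't': array([ 433.60219882,  108.04658688, 1237.0049384 ])}
{'mtx': array([[315.43750418,   0.        , 322.72909072],
       [  0.        , 315.43750418, 189.57614026],
       [  0.        ,   0.        ,   1.        ]]), 'mount': array([[-4.84470395e-04, -9.58949620e-01, -2.83576077e-01,
         7.82450933e+01],
       [ 9.99999872e-01, -4.23898767e-04, -2.74962445e-04,
         6.32242019e-01],
       [ 1.43467583e-04, -2.83576174e-01,  9.58949703e-01,
        -1.62021977e+02],
       [ 0.00000000e+00,  0.00000000e+00,  0.00000000e+00,
         1.00000000e+00]])}
{'t': 0.1, 'qpos': array([-1.32901246e+00,  4.23747717e-01,  1.63054874e+00,  1.93353260e-05,
        1.08858531e+00, -1.90244136e-02]), 'qvel': array([-0.00054044, -0.00342267, -0.00397284,  0.00187885,  0.00057024,
        0.00021484]), 'joint_torque': array([-1.41177268e-03, -5.45618141e+01, -2.74323463e+01,  6.44406583e-02,
        1.87872030e-02, -1.37930797e-06]), 'ee_pos': array([ 161.06825963, -603.41167519,  222.01532909]), 'orientation': array([-3.11364842e+00, -4.08335755e-01,  1.98255464e-04]), 'ft_force': array([ 0.30215323, -0.89160739,  0.24781176]), 'moment': array([0.02917732, 0.01931071, 0.00061395]), 'grasp_force': 0.0, 'width': 87.74339299716368}
```

View pics/scene0.png

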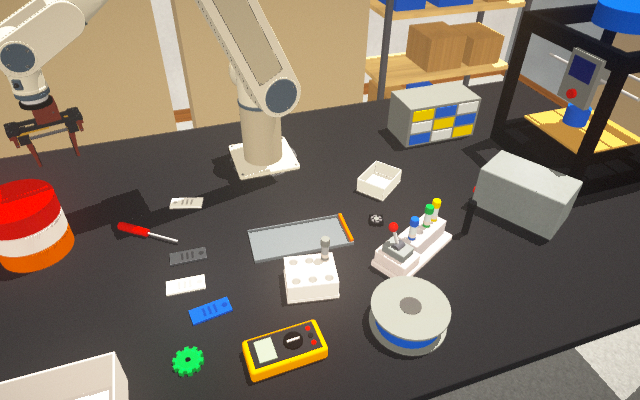

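View pics/side0.png

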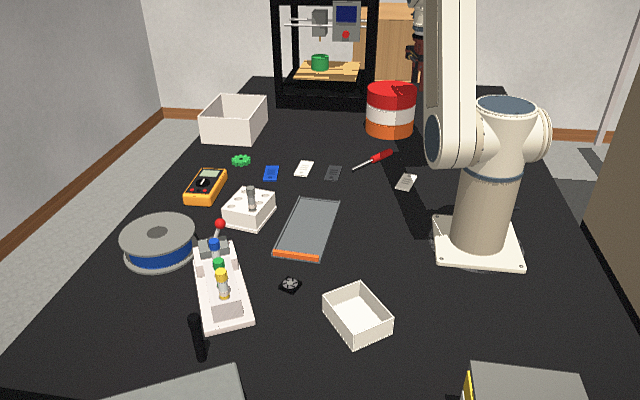

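The scene view shows blue, green and yellow tubes in the heater at (414,227), (429,214) and (436,207). The red lever is at (393,228), one grey tube at (325,245) and the tray at (300,238). The candidates for the white plaque are (186,203), near the robot, and (186,285), the farther one. A black tube-like object stands at (198,338) in the side view. Next I'll localise everything numerically.

```bash
cat > h.py <<'E'
import numpy as np, cv2
from workcell import get_obs, cams, boxes_of, ctrl
from scipy.spatial.transform import Rotation as Ro
def cam(n,o=None):
    c=cams.get_calibration(n)
    if n!="wrist": return c["mtx"],c["R"],c["t"]
    o=o or get_obs(); M=np.array(c["mount"]); Rt=Ro.from_rotvec(o["orientation"]).as_matrix()
    Rw=Rt@M[:3,:3]; p=Rt@M[:3,3]+o["ee_pos"]
    return c["mtx"],Rw.T,-Rw.T@p
def cloud(K,R,t,d):
    v,u=np.mgrid[:d.shape[0],:d.shape[1]]
    P=np.stack([(u-K[0,2])/K[0,0]*d,(v-K[1,2])/K[1,1]*d,d],-1)
    return (P-t)@R
def onz(K,R,t,uv,z):
    r=R.T@np.linalg.solve(K,[uv[0],uv[1],1.]); o=-R.T@t
    return o+r*(z-o[2])/r[2]
def proj(K,R,t,X):
    p=(np.asarray(X)@R.T+t)@K.T; return p[...,:2]/p[...,2:]
def ortho(n,x0,x1,y0,y1,z,s=1.0,im=None,o=None):
    """rectify picture on plane z; rows = x decreasing downwards reversed (up=+x), cols = -y (left=+y); s px/mm"""
    K,R,t=cam(n,o)
    H=int((x1-x0)*s);W=int((y1-y0)*s)
    r,c=np.mgrid[:H,:W]
    X=np.stack([x1-r/s,y1-c/s,np.full(r.shape,float(z))],-1)
    uv=proj(K,R,t,X).astype(np.float32)
    return cv2.remap(im,uv[...,0],uv[...,1],cv2.INTER_LINEAR)
E
python3 - <<'E'
from h import *
Z=dict(tube_purple_c=130,tube_blue_c=130,tube_yellow_c=130,tube_green_c=130,old0_c=72,heater=40,switch_tip=130,rack=60,tray=4,plaque_white_c=8,plaque_grey_c=8,plaque_blue_c=8,fan_c=12,bin_c=25)
np.set_printoptions(precision=0,suppress=True)
for n in("scene","side"):
    im,d=cams.get_image(n);K,R,t=cam(n);P=cloud(K,R,t,d)
    for k,z in Z.items():
        if k=="tube_purple_c" and n=="side":continue
        for b in boxes_of(n,k)[:3]:
            if b["score"]<.3: continue
            u,v=b["centre"]; print(n,k,round(b["score"],2),np.round([u,v]),P[int(v),int(u)])
E
```

```text
scene tube_blue_c 0.69 [414. 229.] [625. 266. 107.]
scene tube_yellow_c 0.62 [439. 205.] [581. 364. 135.]
scene tube_yellow_c 0.49 [394. 229.] [638. 199. 142.]
scene tube_yellow_c 0.48 [468. 216.] [592. 466.  71.]
scene tube_green_c 0.63 [439. 204.] [577. 371. 129.]
scene tube_green_c 0.58 [426. 215.] [589. 322. 116.]
scene tube_green_c 0.58 [184. 286.] [ 535. -342.    8.]
scene old0_c 0.64 [308. 278.] [658. -44.  62.]
scene heater 0.72 [411. 249.] [671. 240.  83.]
scene switch_tip 0.43 [395. 228.] [638. 199. 142.]
scene switch_tip 0.36 [309. 279.] [657. -39.  52.]
scene rack 0.8 [312. 277.] [653. -29.  52.]
scene tray 0.98 [296. 234.] [431.  -5.  -1.]
scene plaque_white_c 0.77 [189. 203.] [ 190. -288.    9.]
scene plaque_white_c 0.7 [315. 278.] [658. -23.  52.]
scene plaque_white_c 0.67 [184. 286.] [ 535. -342.    8.]
scene plaque_grey_c 0.66 [190. 257.] [ 430. -315.    6.]
scene plaque_blue_c 0.61 [208. 311.] [ 640. -298.   10.]
scene fan_c 0.58 [375. 220.] [457. 237.  12.]
scene bin_c 0.71 [381. 178.] [249. 356.   1.]
side tube_blue_c 0.71 [214. 250.] [619. 279. 122.]
side tube_ye
[... 258 characters left out ...]
0_c 0.42 [274. 171.] [ 629. -297.    7.]
side heater 0.68 [220. 292.] [576. 374.  88.]
side switch_tip 0.46 [219. 225.] [628. 212. 140.]
side switch_tip 0.46 [336. 174.] [ 418. -308.    7.]
side rack 0.88 [246. 208.] [630.  11.  60.]
side tray 0.76 [309. 228.] [454.   7.   4.]
side tray 0.62 [249. 212.] [618.  24.  56.]
side plaque_white_c 0.7 [303. 171.] [ 528. -312.    8.]
side plaque_white_c 0.55 [402. 182.] [ 199. -284.    8.]
side plaque_white_c 0.41 [247. 213.] [620.  36.  61.]
side plaque_grey_c 0.7 [334. 175.] [ 420. -304.    9.]
side plaque_blue_c 0.78 [273. 173.] [ 628. -295.    5.]
side plaque_blue_c 0.66 [334. 175.] [ 420. -304.    9.]
side bin_c 0.66 [359. 318.] [287. 317.   2.]
```

```bash
python3 -m creep '[0.26,0.27,0.15,1.25,0.26,0.27,0.15,1.25,0.26,0.27,0.15,1.25,0.26,0.27,0.15,1.25,0.26,0.27,0.15,1.25,0.26,0.27,0.15,1.25,0.26,0.27,0.15,1.25,0.26,0.27,0.15,1.25,0.26,0.27,0.15,1.25,0.26,0.27,0.15,1.25]' 1
python3 - <<'E'
from h import *
o=get_obs();im,d=cams.get_image("wrist");np.savez("w1.npz",im=im,d=d);cv2.imwrite("pics/w1.png",im[:,:,::-1]);print(o["ee_pos"],o["orientation"],o["t"])
E
python3 -m creep '[0.14,0.34,0.0,0,0.14,0.34,0.0,0,0.14,0.34,0.0,0,0.14,0.34,0.0,0,0.14,0.34,0.0,0,0.14,0.34,0.0,0,0.14,0.34,0.0,0,0.14,0.34,0.0,0,0.14,0.34,0.0,0,0.14,0.34,0.0,0]' 
python3 - <<'E'
from h import *
o=get_obs();im,d=cams.get_image("wrist");cv2.imwrite("pics/w2.png",im[:,:,::-1]);print(o["ee_pos"],o["orientation"],o["t"])
K,R,t=cam("wrist",o);np.savez("w2.npz",im=im,d=d,K=K,R=R,t=t)
E
```

```text
t: 2.38
ee_pos: [423.2, -331.7, 374.5]
orientation: [2.278, 2.161, 0.001]
ft_force: [0.2, -0.5, 0.7]
width: 87.7
grasp_force: 0.0
[ 423.15098969 -331.68266199  374.48338282] [2.27763059e+00 2.16099982e+00 1.40292698e-03] 2.3833
t: 3.27
ee_pos: [562.7, 11.0, 372.4]
orientation: [-2.282, -2.158, -0.003]
ft_force: [-0.7, 0.3, 1.1]
width: 87.9
grasp_force: 0.0
[562.73524454  10.97081918 372.38038977] [-2.28233147 -2.15757636 -0.0025843 ] 3.2667
```

View pics/w1.png

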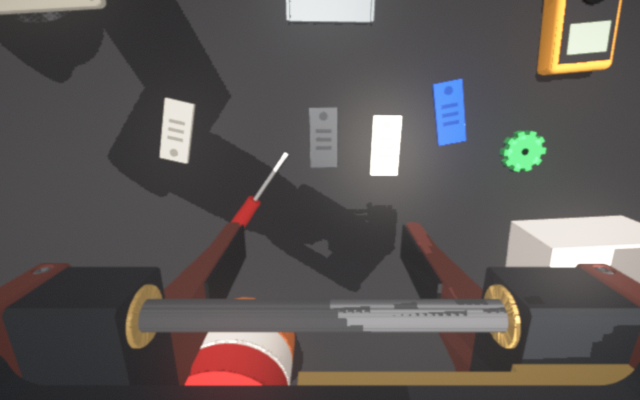

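View pics/w2.png

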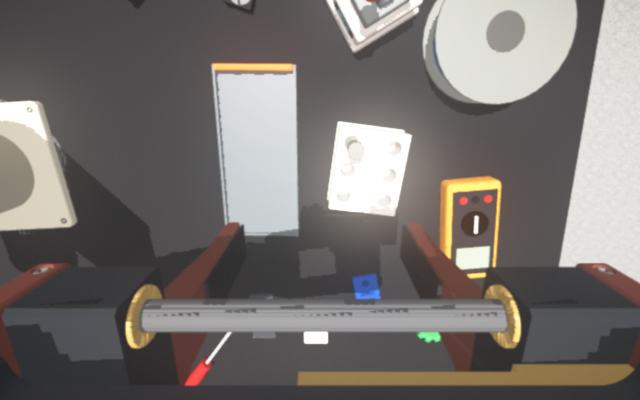

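View w1 shows the white plaques at (177,130), the look-alike near the robot, and (386,145), the one meant. The grey is at (322,137) and the blue at (450,112). View w2 shows the tray at (257,150), and the rack at (368,170) with a grey tube in its robot-side row at (355,150). Next is the heater.

```bash
python3 -m creep '[0.04,0.15,0.02,0,0.04,0.15,0.02,0,0.04,0.15,0.02,0,0.04,0.15,0.02,0,0.04,0.15,0.02,0,0.04,0.15,0.02,0]' 
cat > m1.py <<'E'
from h import *
o=get_obs();im,d=cams.get_image("wrist");cv2.imwrite("pics/w3.png",im[:,:,::-1]);print(o["ee_pos"],o["t"])
K,R,t=cam("wrist",o);np.savez("w3.npz",im=im,d=d,K=K,R=R,t=t)
w=np.load("w1.npz");o1=dict(ee_pos=np.array([423.151,-331.683,374.483]),orientation=np.array([2.27763,2.16100,.001403]))
c1=cam("wrist",o1);np.savez("w1.npz",im=w["im"],d=w["d"],K=c1[0],R=c1[1],t=c1[2])
np.set_printoptions(precision=1,suppress=True)
for f in("w1","w2"):
    w=np.load(f+".npz");P=cloud(w["K"],w["R"],w["t"],w["d"]);im=w["im"].astype(int);hsv=cv2.cvtColor(w["im"],cv2.COLOR_RGB2HSV)
    ok=(w["d"]>0)&(np.arange(400)[:,None]<215)
    def rep(nm,m,z,amin=300):
        n,l,s,c=cv2.connectedComponentsWithStats((m&ok).astype(np.uint8))
        for i in range(1,n):
            if s[i,4]<amin: continue
            cs,_=cv2.findContours((l==i).astype(np.uint8),cv2.RETR_EXTERNAL,cv2.CHAIN_APPROX_NONE)
            q=max(cs,key=len)[:,0]
            X=np.array([onz(w["K"],w["R"],w["t"],p,z)[:2] for p in q]).astype(np.float32)
            r=cv2.minAreaRect(X);print(f,nm,c[i].round(),"ctr",np.array(r[0]),"size",np.array(r[1]),"ang",round(r[2],1),"z",np.median(P[l==i][:,2]).round(1))
    z=P[...,2]
    rep("plaque",(z>4)&(z<14),8)
    rep("blue",(hsv[...,0]>100)&(hsv[...,0]<130)&(hsv[...,1]>150)&(hsv[...,2]>80),8)
    rep("grey",(hsv[...,1]<60)&(hsv[...,2]>60)&(hsv[...,2]<120),8)
    rep("white",(hsv[...,1]<60)&(hsv[...,2]>170)&(z<30),8)
    rep("tray",(hsv[...,1]<60)&(hsv[...,2]>110)&(z<20),4,3000)
    rep("racktop",(z>55)&(z<66),60,1500)
    rep("orange",(hsv[...,0]>8)&(hsv[...,0]<20)&(hsv[...,1]>150)&(z<30),20,100)
E
python3 m1.py
```

```text
t: 3.82
ee_pos: [601.2, 156.2, 392.4]
orientation: [2.286, 2.155, -0.001]
ft_force: [0.0, -0.1, 0.0]
width: 87.7
grasp_force: 0.0
[601.22334586 156.19421217 392.36208561] 3.8167
w1 plaque [46.  5.] ctr [  31.7 -105.3] size [ 17.2 157.3] ang 87.0 z 11.7
w1 plaque [329.  12.] ctr [ 445.1 -133.1] size [ 29.4 130.9] ang 87.0 z 5.1
w1 plaque [449. 112.] ctr [ 632.5 -291.4] size [47.6 99.7] ang 7.9 z 7.9
w1 plaque [176. 130.] ctr [ 182.9 -296.9] size [100.2  47.3] ang 74.2 z 8.0
w1 plaque [323. 137.] ctr [ 424.7 -320.9] size [99.9 44.7] ang 87.6 z 8.0
w1 plaque [385. 145.] ctr [ 528.6 -339.7] size [97.9 46.5] ang 86.4 z 8.0
w1 plaque [522. 150.] ctr [ 760.7 -360.7] size [66.2 73.9] ang 86.9 z 13.1
w1 blue [449. 111.] ctr [ 633.6 -291.3] size [46.7 99.7] ang 8.1 z 7.9
w1 grey [47. 15.] ctr [  34.5 -115.1] size [164.8  18.3] ang 3.6 z -0.1
w1 grey [425. 106.] ctr [ 568.5 -294.4] size [339.4 850. ] ang 86.9 z -0.1
w1 grey [587.  25.] ctr [ 837.  -179.3] size [75.7 87.1] ang 1.8 z 41.4
w1 grey [ 72. 141.] ctr [  40.4 -286. ] size [299.5 379.8] ang 86.9 z -0.1
w1 white [45.  4.] ctr [  30.2 -10
[... 1037 characters left out ...]
] size [249.8 124.5] ang 86.4 z 4.0
w2 white [218. 136.] ctr [390.8  21. ] size [246.2   3.7] ang 86.3 z 11.9
w2 white [ 34. 157.] ctr [51. 14.] size [193.6 124.9] ang 86.7 z 11.8
w2 white [352. 149.] ctr [630.6 -36. ] size [154.4 114.4] ang 79.3 z 10.8
w2 tray [611. 119.] ctr [1058.3   28.6] size [347.8 130.3] ang 89.9 z -750.2
w2 tray [305. 148.] ctr [585.8  11.6] size [252.5 402.6] ang 86.7 z 3.0
w2 tray [ 36. 158.] ctr [53.3 13.8] size [199.5 133.7] ang 85.5 z 11.7
w2 racktop [502.  45.] ctr [818.7 131.6] size [132.4 191.8] ang 86.8 z 62.0
w2 racktop [369. 171.] ctr [631.1 -27.6] size [130.4 106.3] ang 79.3 z 59.9
w2 orange [459. 187.] ctr [793.4 -70.3] size [106.5  50.8] ang 34.6 z 21.7
```

View pics/w3.png

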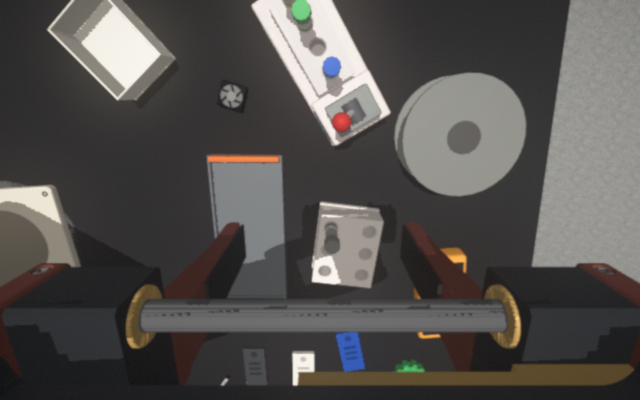

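View w3 shows the blue cap at (332,67), an empty well at (315,47), green at (301,10) and the red ball at (341,122). Yellow is out of view. Now I'll refine the geometry.

```bash
cat > m2.py <<'E'
from h import *
np.set_printoptions(precision=1,suppress=True)
def rect(X):
    r=cv2.minAreaRect(X.astype(np.float32));b=cv2.boxPoints(r);e=[b[1]-b[0],b[2]-b[1]];e=max(e,key=np.linalg.norm)
    return np.array(r[0]),np.sort(r[1]),np.degrees(np.arctan2(e[1],e[0]))%180
def big(m):
    n,l,s,c=cv2.connectedComponentsWithStats(m.astype(np.uint8));return l==1+np.argmax(s[1:,4])
g={}
for f in("w1","w2","w3"):
    w=np.load(f+".npz");g[f]=(cloud(w["K"],w["R"],w["t"],w["d"]),cv2.cvtColor(w["im"],cv2.COLOR_RGB2HSV),w)
P,hsv,w=g["w1"]
for n,c in(("blue",(449,112)),("grey",(323,137)),("white",(385,145))):
    m=(P[...,2]>4)&(P[...,2]<14);l=cv2.connectedComponents(m.astype(np.uint8))[1];print(n,rect(P[l==l[c[1],c[0]]][:,:2]))
def within(P,x,y,r): return np.hypot(P[...,0]-x,P[...,1]-y)<r
P,hsv,w=g["w2"];z=P[...,2];row=np.arange(400)[:,None]
m=big((z>2.5)&(z<14)&within(P,454,19,170)&(row<215));print("tray",rect(P[m][:,:2]))
m=(z>16)&(z<23)&within(P,454,160,90);print("stop",m.sum(),rect(P[big(m)][:,:2]),np.median(P[big(m)],0))
for rg,nm in(((2.5,5.5),"floor"),((10,14),"rim")):
  for y in(-60,-20,20,60,100,130):
    m=(z>rg[0])&(z<rg[1])&(abs(P[...,1]-y)<3)&(abs(P[...,0]-454)<80)&(row<230)
    if m.any(): x=P[m][:,0];print(nm,y,x.min(),x.max())
for f in("w2","w3"):
    P,hsv,w=g[f];z=P[...,2]
    m=big((z>56)&(z<64)&within(P,633,-28,110));print(f,"rack",rect(P[m][:,:2]),m.sum())
    # hole centres: pixels inside hull at lower depth/darker -> project on z=60
    m=big((z>56)&(z<64)&within(P,633,-28,110)).astype(np.uint8)
    cs,h=cv2.findContours(m,cv2.RETR_CCOMP,cv2.CHAIN_APPROX_NONE)
    for q,hh in zip(cs,h[0]):
        if hh[3]>=0 and len(q)>15:
            X=np.array([onz(w["K"],w["R"],w["t"],p,60)[:2] for p in q[:,0]]).astype(np.float32);print(" hole",cv2.fitEllipse(X))
m=(z>100)&(hsv[...,1]>120)
P,hsv,w=g["w3"];z=P[...,2]
for nm,a in(("red",(hsv[...,0]<6)|(hsv[...,0]>174)),("blue",(hsv[...,0]>100)&(hsv[...,0]<130)),("green",(hsv[...,0]>45)&(hsv[...,0]<80))):
    m=a&(hsv[...,1]>130)&(z>100)&(z<160)&(row<200)
    m=big(m);X=P[m];t=X[X[:,2]>X[:,2].max()-4];print(nm,m.sum(),X[:,2].max(),rect(t[:,:2]),X.mean(0))
    if nm=="red":
        A=np.c_[2*X,np.ones(len(X))];s=np.linalg.lstsq(A,(X**2).sum(1),rcond=None)[0];print("sphere",s[:3],np.sqrt(s[3]+s[:3]@s[:3]))
m=(z>66)&(z<74)&within(P,620,300,160)&(row<200);print("block",rect(P[m][:,:2]))
E
python3 m2.py
```

```text
blue (array([ 633.5, -291.4]), array([ 47.3, 100.1]), np.float32(97.713036))
grey (array([ 424.8, -321.1]), array([ 44.8, 100.3]), np.float32(87.62675))
white (array([ 529.1, -339.9]), array([46.6, 98.4]), np.float32(86.18379))
tray (array([454.6,  17.9]), array([130.6, 251.7]), np.float32(86.24343))
stop 564 (array([463.1, 138.4]), array([ 10.2, 120.8]), np.float32(176.46056)) [462.3 137.9  19.7]
floor -60 388.67516193044355 508.94199778910956
floor -20 376.19015011406594 517.5755646357533
floor 20 393.96071883047387 514.2042145092967
floor 60 396.63914769684874 517.5364787710228
floor 100 399.1145569574908 519.29924118854
floor 130 400.90272436355815 521.5208024972637
rim -60 384.5662165353053 514.8119701716104
rim -20 387.01802713500496 516.7685042942189
rim 20 389.2709120286526 519.9285986692777
rim 60 391.9320834295258 521.5012588612209
rim 100 394.97160709509706 524.6380735933312
rim 130 396.79387094777326 527.2008787464833
w2 rack (array([631.3, -27.9]), array([106.1, 130.5]), np.float32(79.3376)) 4544
 hole ((655.4119262695312, -74.15766906738281), (23.162067413330078, 23.696
[... 1314 characters left out ...]
e [627.8 200.1 138.3] 12.203183687328599
blue 224 142.11173128001607 (array([619.1, 267.7]), array([18.5, 19.7]), np.float32(86.63615)) [619.  267.9 139.9]Traceback (most recent call last):
  File "m2.py", line 35, in <module>
    m=big(m);X=P[m];t=X[X[:,2]>X[:,2].max()-4];print(nm,m.sum(),X[:,2].max(),rect(t[:,:2]),X.mean(0))
  File "m2.py", line 7, in big
    n,l,s,c=cv2.connectedComponentsWithStats(m.astype(np.uint8));return l==1+np.argmax(s[1:,4])
                                                                             ~~~~~~~~~^^^^^^^^^
    return _wrapfunc(a, 'argmax', axis=axis, out=out, **kwds)
    return bound(*args, **kwds)
ValueError: attempt to get argmax of an empty sequence
```

The lever sphere fits at (627.8,200.2,138.3). It is consistent with the pivot geometry and gives a heater yaw of about 25.3°. I'll close the gripper, go beside the ball and push along heater +x (0.904,0.427).

```bash
python3 -m creep '[-0.010,0.027,-0.04,0.5,-0.010,0.027,-0.08,0.5,-0.010,0.027,-0.12,0.5,-0.010,0.027,-0.16,0.5,-0.010,0.027,-0.20,0.5,-0.010,0.027,-0.24,0.5,-0.010,0.027,-0.272,0.5,-0.010,0.027,-0.272,0.5]' 0
python3 -m creep '[0.01,0.005,0,0,0.02,0.0095,0,0,0.03,0.014,0,0,0.04,0.019,0,0,0.048,0.0225,0,0,0.056,0.0265,0,0,0.062,0.029,0,0,0.062,0.029,0,0]'
python3 - <<'E'
from h import *
P=None
o=get_obs();im,d=cams.get_image("wrist");K,R,t=cam("wrist",o);P=cloud(K,R,t,d);hsv=cv2.cvtColor(im,cv2.COLOR_RGB2HSV)
m=((hsv[...,0]<6)|(hsv[...,0]>174))&(hsv[...,1]>130)&(P[...,2]>95)&(P[...,2]<160)&(np.hypot(P[...,0]-640,P[...,1]-215)<60)
X=P[m];print(m.sum(),X.mean(0) if m.any() else 0,X.max(0))
cv2.imwrite("pics/lev.png",im[:,:,::-1])
E
```

```text
t: 4.53
ee_pos: [586.8, 179.0, 115.8]
orientation: [-1.683, -2.645, 0.013]
ft_force: [-0.3, -1.1, -0.6]
width: 37.3
grasp_force: 0.0
t: 5.2
ee_pos: [654.2, 211.8, 120.6]
orientation: [1.684, 2.652, 0.001]
ft_force: [-0.9, -0.1, 0.1]
width: 0.7
grasp_force: 0.0
1721 [670.8369612  227.87875404 143.35040586] [684.84859371 236.64557366 155.69949627]
```

View pics/lev.png

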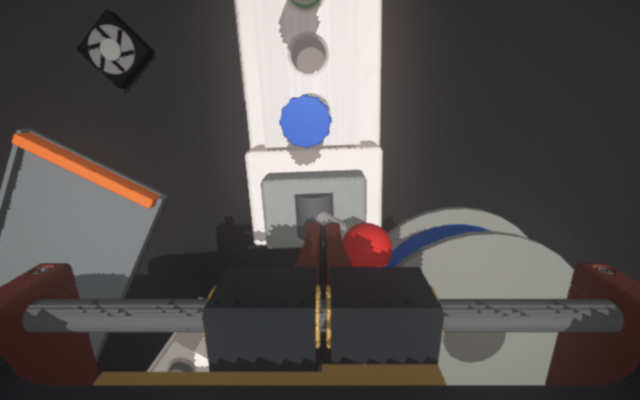

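The lever is over, with the ball at (368,247) right of the fingers and about 0.9 rad swung. I'll push a little more, then back off and up.

```bash
python3 -m creep '[0.003,0.0015,0,0,0.006,0.003,0,0,0.008,0.004,0,0,0.008,0.004,0,0]'
python3 -m creep '[-0.012,-0.006,0,0,-0.02,-0.01,0,0,-0.03,0.0,0.04,0,-0.05,0.03,0.08,0,-0.07,0.06,0.12,0,-0.07,0.06,0.15,0,-0.07,0.06,0.15,0,-0.07,0.06,0.15,0]' 0.5
cat > m3.py <<'E'
from h import *
np.set_printoptions(precision=1,suppress=True)
o=get_obs();im,d=cams.get_image("wrist");K,R,t=cam("wrist",o);P=cloud(K,R,t,d);hsv=cv2.cvtColor(im,cv2.COLOR_RGB2HSV);z=P[...,2]
print(o["ee_pos"]);cv2.imwrite("pics/w4.png",im[:,:,::-1])
for nm,(a,b) in dict(blue=(100,130),green=(45,85),yellow=(22,36),red=(-1,6)).items():
    m=(hsv[...,0]>a)&(hsv[...,0]<b)&(hsv[...,1]>110)&(z>(133 if nm!="red" else 105))&(z<150)&(P[...,1]>190)&(abs(P[...,0]-620)<80)
    if m.sum()<30: print(nm,m.sum());continue
    X=P[m].astype(np.float32);c,r=cv2.minEnclosingCircle(X[:,:2]);print(nm,m.sum(),np.median(X,0),"circ",c,r)
    if nm=="red": 
        A=np.c_[2*X,np.ones(len(X))];s=np.linalg.lstsq(A,(X**2).sum(1),rcond=None)[0];print("sphere",s[:3],np.sqrt(s[3]+s[:3]@s[:3]))
E
python3 m3.py
```

```text
t: 5.58
ee_pos: [655.4, 213.1, 120.2]
orientation: [-1.678, -2.646, 0.019]
ft_force: [-19.3, -11.5, 14.9]
width: 0.2
grasp_force: 11.6
t: 6.25
ee_pos: [592.5, 278.1, 275.1]
orientation: [1.678, 2.651, 0.011]
ft_force: [1.3, 0.5, 0.1]
width: 43.6
grasp_force: 0.0
[592.5 278.1 275.1]Traceback (most recent call last):
  File "m3.py", line 8, in <module>
    X=P[m].astype(np.float32);c,r=cv2.minEnclosingCircle(X[:,:2]);print(nm,m.sum(),np.median(X,0),"circ",c,r)
                                  ~~~~~~~~~~~~~~~~~~~~~~^^^^^^^^^
cv2.error: OpenCV(4.12.0) /io/opencv/modules/imgproc/src/shapedescr.cpp:201: error: (-215:Assertion failed) count >= 0 && (depth == CV_32F || depth == CV_32S) in function 'minEnclosingCircle'
```

View pics/w4.png

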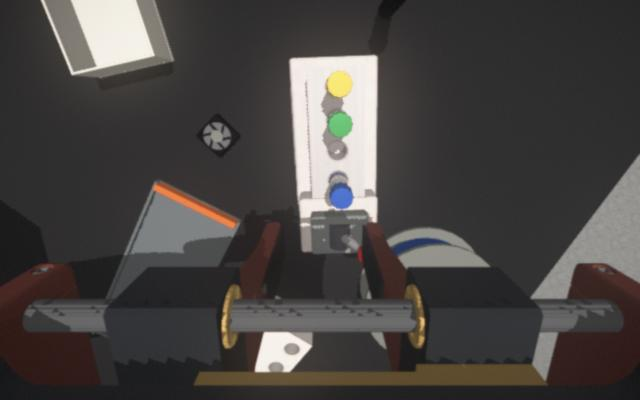

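The lever hit its stop (about 22 N), so it is off. The view shows caps yellow (340,84), green (341,125) and blue (341,196).

```bash
sed -i 's/X\[:,:2\])/np.ascontiguousarray(X[:,:2]))/' m3.py; python3 m3.py
```

```text
[591.6 276.8 272.2]
blue 402 [617.8 270.1 139.9] circ (618.0433349609375, 269.50341796875) 11.224617004394531
green 344 [586.1 332.4 140. ] circ (585.7853393554688, 332.5269775390625) 10.01997184753418
yellow 488 [569.3 364.4 140. ] circ (569.2156982421875, 364.31610107421875) 11.04556655883789
red 13
```

```bash
python3 -m creep '[-0.0222,0.088,0,0.03,-0.0222,0.088,0,0.03,-0.0222,0.088,-0.01,0.03,-0.0222,0.088,-0.05,0.03,-0.0222,0.088,-0.09,0.03,-0.0222,0.088,-0.13,0.03,-0.0222,0.088,-0.16,0.03,-0.0222,0.088,-0.187,0.03,-0.0222,0.088,-0.187,0.03,-0.0222,0.088,-0.187,0.03]'
python3 -m creep '[0,0,0,0,0,0,0,0,0,0,0,0,0,0,0,0,0,0,0,0,0,0,0,0]' 0

```

```text
t: 7.18
ee_pos: [567.3, 362.0, 80.3]
orientation: [-1.643, -2.674, 0.009]
ft_force: [0.1, 0.1, 0.8]
width: 43.9
grasp_force: 0.0
t: 7.68
ee_pos: [569.9, 364.7, 85.5]
orientation: [1.642, 2.677, 0.004]
ft_force: [-0.7, -1.1, 6.1]
width: 22.5
grasp_force: 30.0
```

```bash
python3 -m creep '[0,0,0.04,0,0,0,0.08,0,0,0,0.12,0,0,0,0.155,0,0.008,-0.04,0.155,-0.12,0.016,-0.08,0.155,-0.24,0.024,-0.12,0.155,-0.36,0.032,-0.16,0.155,-0.48,0.04,-0.20,0.155,-0.60,0.048,-0.24,0.155,-0.66]'
python3 -m creep '[0.0075,-0.04,0,0,0.015,-0.08,0,0,0.023,-0.12,0,0,0.03,-0.16,0,0,0.0375,-0.1985,0,0,0.0375,-0.1985,0,0,0.0375,-0.1985,-0.01,0,0.0375,-0.1985,-0.02,0,0.0375,-0.1985,-0.03,0,0.0375,-0.1985,-0.03,0]'
cat > m4.py <<'E'
from h import *
np.set_printoptions(precision=1,suppress=True)
o=get_obs();im,d=cams.get_image("wrist");K,R,t=cam("wrist",o);P=cloud(K,R,t,d);z=P[...,2]
print(o["ee_pos"],o["width"]);cv2.imwrite("pics/h.png",im[:,:,::-1])
e=o["ee_pos"]
m=(z>56)&(z<64)&(np.hypot(P[...,0]-633,P[...,1]+28)<110)
m=m.astype(np.uint8)
cs,h=cv2.findContours(m,cv2.RETR_CCOMP,cv2.CHAIN_APPROX_NONE)
for q,hh in zip(cs,h[0]):
    if hh[3]>=0 and len(q)>15:
        X=np.array([onz(K,R,t,p,60)[:2] for p in q[:,0]]).astype(np.float32);E=cv2.fitEllipse(X);print(" hole",np.array(E[0]),np.array(E[1]))
# held tube: points near tcp column
m=(np.hypot(P[...,0]-e[0],P[...,1]-e[1])<25)&(z>e[2]-60)&(z<e[2]+60)
for a in range(-65,60,10):
    k=m&(z>e[2]+a)&(z<e[2]+a+10)
    if k.sum()>10: X=P[k];print(a,k.sum(),X.min(0)[:2],X.max(0)[:2])
E
python3 m4.py
```

```text
t: 8.52
ee_pos: [617.0, 122.4, 239.3]
orientation: [2.428, 1.994, 0.001]
ft_force: [0.4, 0.0, -0.5]
width: 22.2
grasp_force: 30.0
t: 9.35
ee_pos: [652.5, -72.5, 205.4]
orientation: [-2.417, -2.001, 0.005]
ft_force: [-0.7, 0.2, -0.5]
width: 22.3
grasp_force: 30.0
[652.5 -72.5 205.4] 22.289596046429732
 hole [656.3 -74.4] [22.5 22.8]
 hole [592.  -62.4] [22.5 22.8]
 hole [664.  -33.6] [23.  23.2]
 hole [599.7 -21.6] [22.6 22.9]
 hole [671.6   7.3] [22.7 23.2]
-65 49 [645.8 -74. ] [664.  -62.5]
-55 114 [644.6 -73. ] [663.9 -62.4]
-45 122 [645.7 -71.8] [663.7 -62.4]
-35 125 [644.7 -70.8] [664. -62.]
-25 164 [644.3 -71.7] [664.  -61.8]
-15 208 [644.3 -72.3] [664.  -61.7]
-5 420 [635.4 -77.9] [674.4 -57.8]
5 613 [635.2 -80.2] [674.7 -57.8]
15 694 [635.3 -74.5] [674.7 -57.6]
25 700 [634.3 -71.5] [675.7 -57.7]
35 1162 [633.3 -73.3] [676.7 -57.7]
45 2338 [632.7 -74.5] [676.4 -57.4]
55 412 [638.5 -87.5] [672.  -58.2]
```

View pics/h.png

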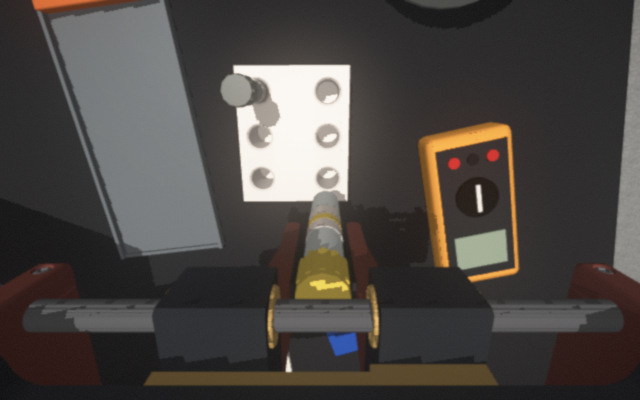

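The tube hangs vertically. The free holes are at (328,92), (328,135), (328,178) and on the left, with the grey tube at (240,90). I'll fit the held tube's axis by circle.

```bash
cat > m5.py <<'E'
from h import *
from scipy.optimize import least_squares
np.set_printoptions(precision=1,suppress=True)
import sys
o=get_obs();im,d=cams.get_image("wrist");K,R,t=cam("wrist",o);P=cloud(K,R,t,d);z=P[...,2];e=o["ee_pos"]
print(e,o["width"])
m=((z>56)&(z<64)&(np.hypot(P[...,0]-633,P[...,1]+28)<110)).astype(np.uint8)
cs,h=cv2.findContours(m,cv2.RETR_CCOMP,cv2.CHAIN_APPROX_NONE)
for q,hh in zip(cs,h[0]):
    if hh[3]>=0 and len(q)>15:
        X=np.array([onz(K,R,t,p,60)[:2] for p in q[:,0]]).astype(np.float32);E=cv2.fitEllipse(X);print(" hole",np.array(E[0]),np.array(E[1]))
for a,b in((-60,-30),(-35,-8)):
    k=(np.hypot(P[...,0]-e[0],P[...,1]-e[1])<20)&(z>e[2]+a)&(z<e[2]+b);X=P[k]
    r=least_squares(lambda c:np.hypot(X[:,0]-c[0],X[:,1]-c[1])-10,e[:2],loss="soft_l1");print("tube",a,b,len(X),r.x,np.abs(r.fun).mean())
E
python3 m5.py
```

```text
[653.1 -72.6 206.6] 22.540879398919643
 hole [656.4 -74.4] [22.3 23.1]
 hole [592.1 -62.4] [22.5 23.1]
 hole [664.1 -33.6] [22.8 23. ]
 hole [599.8 -21.6] [22.8 23.1]
 hole [671.6   7.2] [22.9 23. ]
tube -60 -30 333 [654.7 -72.8] 0.167211657673026
tube -35 -8 430 [654.5 -72.3] 0.1817558199382111
```

```bash
python3 -m creep '[0.0018,-0.0017,-0.03,0,0.0018,-0.0017,-0.06,0,0.0018,-0.0017,-0.08,0,0.0018,-0.0017,-0.085,0,0.0018,-0.0017,-0.09,0,0.0018,-0.0017,-0.095,0,0.0018,-0.0017,-0.10,0,0.0018,-0.0017,-0.10,0]'
python3 m5.py | grep tube
```

```text
t: 10.12
ee_pos: [656.1, -75.8, 108.7]
orientation: [-2.422, -2.001, 0.0]
ft_force: [-1.4, 0.5, -1.7]
width: 22.2
grasp_force: 30.0
tube -60 -30 1441 [656.3 -72.9] 4.771854408534973
tube -35 -8 432 [657.2 -75.3] 0.16536744983877197
```

In with low force. Next I'll seat it, release and rise.

```bash
python3 -m creep '[0,0,-0.008,0,0,0,-0.016,0,0,0,-0.023,0,0,0,-0.028,0,0,0,-0.0295,0,0,0,-0.0295,0]'
python3 -m creep '[0,0,0,0,0,0,0,0,0,0,0,0,0,0,0,0]' 0.45
python3 -m creep '[0,0,0.04,0,0,0,0.08,0,-0.003,0.03,0.12,0.1,-0.006,0.07,0.155,0.2,-0.012,0.11,0.18,0.3,-0.018,0.15,0.18,0.4,-0.024,0.19,0.18,0.5,-0.03,0.23,0.18,0.6,-0.036,0.26,0.18,0.66,-0.036,0.26,0.18,0.66]'
python3 m3.py
```

```text
t: 10.67
ee_pos: [656.4, -76.1, 78.5]
orientation: [-2.422, -2.001, 0.0]
ft_force: [-0.8, 0.2, -0.9]
width: 22.5
grasp_force: 30.0
t: 11.0
ee_pos: [656.7, -76.1, 79.6]
orientation: [2.422, 2.0, 0.001]
ft_force: [-0.4, -0.4, 0.9]
width: 39.0
grasp_force: 0.0
t: 11.83
ee_pos: [619.1, 189.6, 259.9]
orientation: [-1.634, -2.683, -0.004]
ft_force: [0.0, 0.3, -0.0]
width: 39.5
grasp_force: 0.0
[619.1 189.6 259.9]
blue 478 [618.5 268.3 139.9] circ (618.54541015625, 268.6478271484375) 10.8043794631958
green 0
yellow 0
red 575 [671.6 225.3 143.9] circ (673.6533813476562, 224.2504425048828) 12.561635971069336
sphere [674.1 224.  135.2] 12.467347825386659
```

```bash
python3 -m creep '[-0.01,0.04,0,0,-0.019,0.08,0,0,-0.028,0.12,0,0,-0.035,0.1485,0,0,-0.035,0.1485,-0.03,0,-0.035,0.1485,-0.07,0,-0.035,0.1485,-0.11,0,-0.035,0.1485,-0.145,0,-0.035,0.1485,-0.1745,0,-0.035,0.1485,-0.1745,0]'
python3 -m creep '[0,0,0,0,0,0,0,0,0,0,0,0,0,0,0,0,0,0,0,0,0,0,0,0]' 0

```

```text
t: 12.72
ee_pos: [582.0, 328.9, 78.2]
orientation: [-1.643, -2.672, 0.015]
ft_force: [-0.6, -0.9, -0.1]
width: 39.2
grasp_force: 0.0
t: 13.22
ee_pos: [586.8, 333.2, 87.3]
orientation: [1.642, 2.676, 0.006]
ft_force: [0.1, -1.2, 7.2]
width: 22.4
grasp_force: 30.0
```

```bash
python3 -m creep '[0,0,0.04,0,0,0,0.08,0,0,0,0.12,0,0,0,0.15,0,0.008,-0.04,0.15,-0.12,0.016,-0.08,0.15,-0.24,0.024,-0.12,0.15,-0.36,0.032,-0.16,0.15,-0.48,0.04,-0.20,0.15,-0.60,0.048,-0.24,0.15,-0.66]'
python3 -m creep '[0.01,-0.04,0,0,0.02,-0.08,0,0,0.029,-0.118,0,0,0.029,-0.128,-0.01,0,0.029,-0.128,-0.03,0,0.029,-0.128,-0.03,0,0.029,-0.128,-0.03,0,0.029,-0.128,-0.03,0,0.029,-0.128,-0.03,0]'
python3 m5.py
```

```text
t: 14.05
ee_pos: [633.4, 90.7, 235.8]
orientation: [2.427, 1.993, 0.002]
ft_force: [1.8, -0.8, -1.2]
width: 22.4
grasp_force: 30.0
t: 14.8
ee_pos: [662.8, -34.6, 205.9]
orientation: [2.42, 2.002, 0.002]
ft_force: [-1.0, -0.3, -0.2]
width: 22.4
grasp_force: 30.0
[662.8 -34.6 205.9] 22.362777368171685
 hole [592.2 -61.9] [22.3 22.9]
 hole [664.  -33.1] [22.7 23. ]
 hole [599.9 -21. ] [22.4 23.1]
 hole [671.8   7.7] [22.7 23. ]
tube -60 -30 331 [664.4 -34.6] 0.1814910284932354
tube -35 -8 439 [664.2 -34.1] 0.16399323841677535
```

```bash
python3 -m creep '[0,0.001,0,0,0,0.001,0,0,0,0.001,0,0,0,0.001,0,0,0,0.001,0,0]'
python3 m5.py|grep -v hole
```

```text
t: 15.27
ee_pos: [662.3, -34.5, 204.8]
orientation: [2.422, 2.001, 0.0]
ft_force: [0.1, -0.2, -0.3]
width: 22.4
grasp_force: 30.0
[662.3 -34.5 204.8] 22.410026687176746
tube -60 -30 334 [663.9 -34.5] 0.18410814768796718
tube -35 -8 434 [663.6 -34. ] 0.17724429867449334
```

```bash
python3 -m creep '[0,0.0014,-0.03,0,0,0.0014,-0.06,0,0,0.0014,-0.075,0,0,0.0014,-0.08,0,0,0.0014,-0.085,0,0,0.0014,-0.09,0,0,0.0014,-0.095,0,0,0.0014,-0.10,0,0,0.0014,-0.10,0]'
python3 -m creep '[0,0,-0.008,0,0,0,-0.016,0,0,0,-0.022,0,0,0,-0.025,0,0,0,-0.026,0,0,0,-0.026,0]'
```

```text
t: 16.07
ee_pos: [662.0, -33.1, 104.2]
orientation: [-2.422, -2.0, 0.001]
ft_force: [-0.3, 0.6, -1.1]
width: 22.5
grasp_force: 30.0
t: 16.57
ee_pos: [662.3, -33.2, 78.8]
orientation: [-2.422, -2.001, 0.0]
ft_force: [-0.6, 0.4, 2.1]
width: 22.0
grasp_force: 30.0
```

```bash
python3 -m creep '[0,0,0,0,0,0,0,0,0,0,0,0,0,0,0,0]' 0.45
python3 -m creep '[0,0,0.04,0,0,0,0.08,0,-0.005,0.03,0.12,0.1,-0.010,0.07,0.155,0.2,-0.016,0.11,0.18,0.3,-0.022,0.15,0.18,0.4,-0.028,0.19,0.18,0.5,-0.034,0.23,0.18,0.6,-0.040,0.27,0.18,0.66,-0.044,0.302,0.18,0.66]'
python3 -m creep '[0,0,0,0,0,0,-0.03,0,0,0,-0.07,0,0,0,-0.11,0,0,0,-0.145,0,0,0,-0.172,0,0,0,-0.172,0,0,0,-0.172,0]'
python3 -m creep '[0,0,0,0,0,0,0,0,0,0,0,0,0,0,0,0,0,0,0,0,0,0,0,0]' 0

```

```text
t: 16.9
ee_pos: [662.2, -33.1, 78.5]
orientation: [-2.422, -2.001, 0.0]
ft_force: [-0.1, 0.5, 0.6]
width: 38.9
grasp_force: 0.0
t: 17.73
ee_pos: [618.7, 262.7, 259.1]
orientation: [1.639, 2.68, 0.001]
ft_force: [0.4, 0.4, -0.9]
width: 39.6
grasp_force: 0.0
t: 18.4
ee_pos: [618.5, 260.1, 85.4]
orientation: [-1.642, -2.676, 0.004]
ft_force: [0.3, 0.7, 0.8]
width: 39.5
grasp_force: 0.0
t: 18.9
ee_pos: [620.9, 261.4, 89.0]
orientation: [1.642, 2.676, 0.005]
ft_force: [0.1, 0.0, 7.7]
width: 22.2
grasp_force: 30.0
```

The grip is about 8 mm off along the row because the last row was cut short. I'll re-grip centred.

```bash
python3 -m creep '[0,0,0,0,0,0,0,0,0,0,0,0,-0.0025,0.0075,-0.001,0,-0.0025,0.0075,-0.001,0,-0.0025,0.0075,-0.001,0]' 0.45
python3 -m creep '[0,0,0,0,0,0,0,0,0,0,0,0,0,0,0,0,0,0,0,0,0,0,0,0]' 0
python3 -m creep '[0,0,0.04,0,0,0,0.08,0,0,0,0.12,0,0,0,0.15,0,0.008,-0.04,0.15,-0.12,0.016,-0.08,0.15,-0.24,0.024,-0.12,0.15,-0.36,0.032,-0.16,0.15,-0.48,0.04,-0.20,0.15,-0.60,0.048,-0.235,0.15,-0.66]'
python3 -m creep '[0.0035,-0.0265,-0.01,0,0.0035,-0.0265,-0.03,0,0.0035,-0.0265,-0.03,0,0.0035,-0.0265,-0.03,0,0.0035,-0.0265,-0.03,0,0.0035,-0.0265,-0.03,0]'
python3 m5.py
```

```text
t: 19.4
ee_pos: [616.4, 268.8, 85.3]
orientation: [-1.642, -2.678, 0.001]
ft_force: [0.1, -0.2, 0.2]
width: 39.6
grasp_force: 0.0
t: 19.9
ee_pos: [616.9, 268.2, 85.6]
orientation: [-1.643, -2.678, 0.0]
ft_force: [-0.3, 0.3, -0.1]
width: 22.4
grasp_force: 30.0
t: 20.73
ee_pos: [664.8, 30.8, 235.8]
orientation: [2.429, 1.993, -0.0]
ft_force: [0.6, 0.1, -0.4]
width: 22.7
grasp_force: 29.9
t: 21.23
ee_pos: [668.9, 7.8, 206.7]
orientation: [2.42, 2.002, 0.002]
ft_force: [-0.5, 0.1, -0.5]
width: 22.6
grasp_force: 29.9
[668.9   7.8 206.7] 22.638178192548537
 hole [671.7   8. ] [22.7 23.1]
 hole [609.6  30. ] [2.8 8.9]
tube -60 -30 345 [672.2   6.5] 0.21611754690056015
tube -35 -8 436 [671.4   7. ] 0.20108311109240068
```

```bash
python3 -m creep '[-0.0008,0.0014,-0.03,0,-0.0008,0.0014,-0.06,0,-0.0008,0.0014,-0.075,0,-0.0008,0.0014,-0.08,0,-0.0008,0.0014,-0.085,0,-0.0008,0.0014,-0.09,0,-0.0008,0.0014,-0.095,0,-0.0008,0.0014,-0.10,0,-0.0008,0.0014,-0.10,0]'
python3 -m creep '[0,0,-0.008,0,0,0,-0.016,0,0,0,-0.022,0,0,0,-0.027,0,0,0,-0.029,0,0,0,-0.029,0]'
```

```text
t: 22.03
ee_pos: [667.3, 8.3, 105.2]
orientation: [-2.422, -2.001, 0.0]
ft_force: [1.2, 0.1, -0.8]
width: 22.7
grasp_force: 30.0
t: 22.53
ee_pos: [669.1, 8.1, 77.7]
orientation: [2.421, 1.999, 0.003]
ft_force: [0.4, -0.9, 6.2]
width: 22.4
grasp_force: 30.0
```

```bash
python3 -m creep '[0,0,0,0,0,0,0,0,0,0,0,0,0,0,0,0]' 0.45
python3 -m creep '[0,0,0.04,0,0,0,0.08,0,0,0,0.12,0,0,0,0.16,0,0,0,0.2,0,0,-0.04,0.22,0,0,-0.08,0.22,0,-0.01,-0.12,0.22,0,-0.02,-0.16,0.22,0,-0.02,-0.16,0.22,0]' 0.45
python3 - <<'E'
from h import *
np.set_printoptions(precision=1,suppress=True)
for n in("wrist","scene"):
    o=get_obs();im,d=cams.get_image(n);K,R,t=cam(n,o);P=cloud(K,R,t,d);z=P[...,2]
    if n=="wrist":cv2.imwrite("pics/r.png",im[:,:,::-1])
    hsv=cv2.cvtColor(im,cv2.COLOR_RGB2HSV)
    m=(z>115)&(z<145)&(abs(P[...,0]-640)<70)&(abs(P[...,1]+28)<80)
    k,l,s,c=cv2.connectedComponentsWithStats(m.astype(np.uint8))
    for i in range(1,k):
        if s[i,4]>25: X=P[l==i];q=X[X[:,2]>np.percentile(X[:,2],95)-3];print(n,s[i,4],c[i],"top",np.percentile(X[:,2],95),cv2.minEnclosingCircle(q[:,:2].astype(np.float32).copy()))
E
```

```text
t: 22.87
ee_pos: [667.1, 8.2, 76.1]
orientation: [-2.422, -2.0, 0.001]
ft_force: [0.8, -0.5, -0.0]
width: 39.1
grasp_force: 0.0
t: 23.7
ee_pos: [645.6, -158.1, 296.5]
orientation: [2.426, 1.994, -0.004]
ft_force: [-0.4, 0.1, -0.8]
width: 39.5
grasp_force: 0.0
wrist 258 [246.4   4.9] top 132.84863389545276 ((606.385498046875, 14.44530200958252), 10.078873634338379)
wrist 237 [315.7   4.8] top 132.95758447756378 ((670.8545532226562, 1.3340210914611816), 9.67595386505127)
wrist 530 [315.4  43.8] top 133.14964162897073 ((663.4468383789062, -33.36883544921875), 11.301568984985352)
wrist 435 [317.6  90. ] top 133.15061839721173 ((657.225830078125, -75.84624481201172), 11.33509635925293)
scene 84 [324.9 240.6] top 134.1873002824092 ((609.894287109375, 18.63324737548828), 12.458595275878906)
scene 101 [328.5 259.1] top 134.17708584052446 ((673.872802734375, 6.5497026443481445), 11.838231086730957)
scene 93 [312.4 260.8] top 134.39955498902086 ((666.5830078125, -32.82176208496094), 11.496976852416992)
scene 97 [294.6 263.2] top 133.77810458447007 ((658.6956787109375, -75.49156188964844), 10.901745796203613)
```

View pics/r.png

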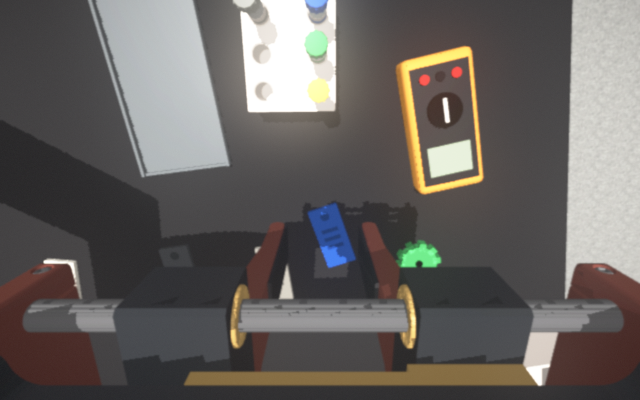

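All three tubes are seated, with tops near 133 and the caps at (317,3), (316,43) and (318,90). Next I'll go over the white plaque and re-measure all the plaques.

```bash
python3 -m creep '[-0.12,-0.185,0.04,0.13,-0.12,-0.185,0.04,0.13,-0.12,-0.185,0.04,0.13,-0.12,-0.185,0.04,0.13,-0.12,-0.185,0.04,0.13,-0.12,-0.185,0.04,0.13,-0.12,-0.185,0.04,0.13,-0.12,-0.185,0.04,0.13]' 0.85
cat > mp.py <<'E'
from h import *
np.set_printoptions(precision=1,suppress=True)
def rect(X):
    r=cv2.minAreaRect(X.astype(np.float32));b=cv2.boxPoints(r);e=[b[1]-b[0],b[2]-b[1]];e=max(e,key=np.linalg.norm)
    return np.array(r[0]),np.sort(r[1]),round(float(np.degrees(np.arctan2(e[1],e[0]))%180),1)
o=get_obs();im,d=cams.get_image("wrist");K,R,t=cam("wrist",o);P=cloud(K,R,t,d);z=P[...,2]
print(o["ee_pos"],o["orientation"]);cv2.imwrite("pics/p.png",im[:,:,::-1])
m=(z>4)&(z<12)&(P[...,1]<-150)&(d>0)
k,l,s,c=cv2.connectedComponentsWithStats(m.astype(np.uint8))
for i in range(1,k):
    if s[i,4]>300: X=P[l==i];print(c[i],im[l==i].mean(0),rect(X[:,:2]),np.median(X[:,2]))
E
python3 mp.py
```

```text
t: 24.47
ee_pos: [527.9, -336.1, 336.6]
orientation: [-2.287, -2.153, -0.001]
ft_force: [0.5, 0.8, 0.4]
width: 75.0
grasp_force: 0.0
[ 527.9 -336.1  336.6] [-2.3 -2.2 -0. ]
[389.8 113.2] [ 97.6 155.8 247.5] (array([ 633.8, -291.4]), array([ 46.4, 100.1]), 97.9) 7.99231041152426
[ 98.2 135.2] [243.1 241.2 237.2] (array([ 183. , -297.1]), array([ 48. , 100.1]), 74.0) 7.92393050595878
[226.7 136.2] [125.6 125.9 128.3] (array([ 380.8, -310.9]), array([ 46.7, 100.2]), 87.5) 7.925394833919947
[323.2 149.2] [254.9 254.9 254.7] (array([ 529.3, -339.9]), array([45.2, 99.9]), 85.9) 8.01207505424081
[509.5 232.8] [225.2 218.2 211.8] (array([ 849.1, -494.1]), array([ 66.4, 212.1]), 19.2) 8.067037023624128
```

The grey plaque has been knocked to (380.8,−310.9). The white is unmoved, so I'll pick it first.

```bash
python3 -m creep '[0.001,-0.004,-0.04,0,0.001,-0.004,-0.08,0,0.001,-0.004,-0.12,0,0.001,-0.004,-0.16,0,0.001,-0.004,-0.20,0,0.001,-0.004,-0.24,0,0.001,-0.004,-0.28,0,0.001,-0.004,-0.305,0,0.001,-0.004,-0.305,0,0.001,-0.004,-0.305,0]' 
python3 -m creep '[0,0,0,0,0,0,0,0,0,0,0,0,0,0,0,0]'
```

```text
t: 25.35
ee_pos: [528.7, -338.5, 30.2]
orientation: [-2.282, -2.154, 0.001]
ft_force: [0.1, -0.6, 0.7]
width: 74.7
grasp_force: 0.0
t: 25.68
ee_pos: [529.6, -341.4, 33.6]
orientation: [2.285, 2.152, 0.001]
ft_force: [-0.3, -0.3, 0.4]
width: 74.4
grasp_force: 0.0
```

```bash
python3 -m creep '[0,0.001,-0.015,0,0,0.001,-0.022,0,0,0.001,-0.027,0,0,0.001,-0.030,0,0,0.001,-0.030,0,0,0.001,-0.030,0]'
python3 -m creep '[0,0,0,0,0,0,0,0,0,0,0,0,0,0,0,0,0,0,0,0,0,0,0,0]' 0
python3 -m creep '[0,0,0.02,0,0,0,0.05,0,0,0,0.08,0,0,0,0.1,0,0,0,0.1,0,0,0,0.1,0]'
```

```text
t: 26.18
ee_pos: [528.6, -339.9, 1.7]
orientation: [-2.287, -2.154, 0.0]
ft_force: [-0.4, 0.1, 0.7]
width: 74.7
grasp_force: 0.0
t: 26.68
ee_pos: [528.6, -339.9, 1.8]
orientation: [2.287, 2.154, 0.0]
ft_force: [-0.2, 0.3, 1.7]
width: 45.8
grasp_force: 30.0
t: 27.18
ee_pos: [529.2, -340.2, 102.8]
orientation: [2.285, 2.152, 0.001]
ft_force: [0.7, -0.1, -1.0]
width: 45.8
grasp_force: 30.0
```

```bash
python3 -m creep '[-0.008,0.04,0.0,0,-0.016,0.08,0.0,0,-0.024,0.12,0.0,0,-0.032,0.16,0.0,0,-0.040,0.20,0,0,-0.048,0.24,0,0,-0.056,0.28,0,0,-0.062,0.32,0,0,-0.066,0.36,0,0,-0.070,0.40,0,0]'
python3 -m creep '[0,0.018,-0.03,0,0,0.018,-0.06,0,0,0.018,-0.075,0,0,0.018,-0.075,0,0,0.018,-0.075,0,0,0.018,-0.075,0]'
cat > mt.py <<'E'
from h import *
np.set_printoptions(precision=1,suppress=True)
import sys
o=get_obs();n=sys.argv[1];im,d=cams.get_image(n);K,R,t=cam(n,o);P=cloud(K,R,t,d)
print(o["ee_pos"])
if len(sys.argv)>2: cv2.imwrite("pics/%s.png"%sys.argv[2],im[:,:,::-1])
a=np.radians(86.24);y=np.array([np.cos(a),np.sin(a)]);x=np.array([y[1],-y[0]]);c=np.array([462.8,133.4])-135*y
Q=P[...,:2]-c;X=Q@x;Y=Q@y;z=P[...,2]
m=(abs(X)<58)&(abs(Y)<132)&(z>5.5)&(z<60)&(d>0)
hsv=cv2.cvtColor(im,cv2.COLOR_RGB2HSV)
col={"white":(hsv[...,1]<40)&(hsv[...,2]>165),"blue":(hsv[...,0]>95)&(hsv[...,0]<130)&(hsv[...,1]>120),"grey":(hsv[...,1]<60)&(hsv[...,2]<=165)}
for k,mm in col.items():
    q=m&mm;q=cv2.erode(q.astype(np.uint8),np.ones((2,2)))
    n_,l,s,_=cv2.connectedComponentsWithStats(q)
    for i in range(1,n_):
        if s[i,4]<60: continue
        w=l==i;T=np.c_[X[w],Y[w]].astype(np.float32);r=cv2.minAreaRect(T);A=np.c_[X[w],Y[w],np.ones(w.sum())];pl=np.linalg.lstsq(A,z[w],rcond=None)[0]
        print(k,s[i,4],"tray ctr",np.array(r[0]),np.array(r[1]),round(r[2],1),"Yrange",T[:,1].min(),T[:,1].max(),"slope xy",pl[:2].round(3),"zmed",np.median(z[w]))
E
python3 mt.py wrist t1
```

```text
t: 28.02
ee_pos: [456.6, 61.8, 100.3]
orientation: [-2.286, -2.152, 0.004]
ft_force: [0.8, -0.0, -0.5]
width: 45.6
grasp_force: 30.0
t: 28.52
ee_pos: [458.4, 78.0, 26.6]
orientation: [-2.287, -2.153, 0.001]
ft_force: [1.2, 0.2, -0.3]
width: 45.5
grasp_force: 30.0
[458.4  78.   26.6]
white 12185 tray ctr [ 0.2 87.2] [46.6 84.6] 0.2 Yrange 44.912075 129.54294 slope xy [-0. -0.] zmed 32.864723786815425
grey 362 tray ctr [-23.3  79.9] [ 3.2 21.9] 8.6 Yrange 68.85805 90.59587 slope xy [1.1 0.1] zmed 46.440650982859204
grey 312 tray ctr [23.5 81. ] [19.2  2.6] 89.8 Yrange 71.37041 90.564644 slope xy [-3.  0.] zmed 49.55277496674334
```

View pics/t1.png

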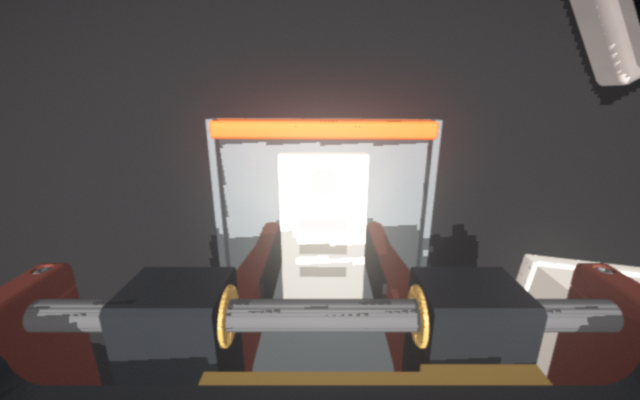

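The plaque is square and centred, with a 5 mm gap to the stop (edge at row 155, stop at row 130). Lower and release.

```bash
python3 -m creep '[0,0.002,-0.008,0,0,0.002,-0.014,0,0,0.002,-0.018,0,0,0.002,-0.0205,0,0,0.002,-0.0205,0,0,0.002,-0.0205,0]'
python3 -m creep '[0,0,0,0,0,0,0,0,0,0,0,0]' 0.68
python3 -m creep '[0,0,0.02,0,0,0,0.06,0,0,0,0.1,0,0,0,0.14,0,0,0,0.18,0,-0.01,-0.03,0.18,0,-0.02,-0.07,0.18,0,-0.028,-0.11,0.18,0,-0.034,-0.15,0.18,0,-0.04,-0.19,0.18,0]'
python3 mt.py wrist; python3 mt.py side
python3 -m creep '[-0.008,-0.04,0.03,0,-0.016,-0.08,0.06,0,-0.024,-0.12,0.1,0,-0.032,-0.16,0.12,0,-0.038,-0.194,0.12,0,-0.038,-0.194,0.12,0,-0.038,-0.194,0.12,0,-0.038,-0.194,0.12,0]' 0.85
python3 mp.py
```

```text
t: 29.07
ee_pos: [458.5, 80.1, 6.0]
orientation: [-2.287, -2.154, 0.0]
ft_force: [-0.5, -0.8, 0.2]
width: 45.9
grasp_force: 30.0
t: 29.32
ee_pos: [458.7, 80.2, 6.2]
orientation: [2.287, 2.154, 0.0]
ft_force: [0.2, -0.9, 0.8]
width: 58.9
grasp_force: 0.0
t: 30.15
ee_pos: [417.8, -111.3, 186.6]
orientation: [2.286, 2.154, 0.001]
ft_force: [0.5, 0.5, -0.8]
width: 59.6
grasp_force: 0.0
[ 417.8 -111.3  186.6]
white 1194 tray ctr [ 0.1 42.2] [44.8 21.8] 0.2 Yrange 31.25676 53.195553 slope xy [0. 0.] zmed 11.948078908954894
[ 417.3 -117.   186.6]
white 321 tray ctr [-2.1 82.6] [43.2 94.1] 0.5 Yrange 35.57368 129.4686 slope xy [-0.  0.] zmed 11.230930683845356
t: 30.92
ee_pos: [380.6, -304.2, 306.3]
orientation: [2.289, 2.151, 0.001]
ft_force: [0.6, 0.3, -0.3]
width: 75.1
grasp_force: 0.0
[ 380.6 -304.2  306.3] [2.3 2.2 0. ]
[495.9 130.1] [ 88.4 156.6 249.1] (array([ 633.7, -291.4]), array([ 47.2, 100.6]), 98.3) 7.979858378041367
[188.1 153.3] [241.9 238.8 231.5] (array([ 182.3, -296.8]), array([ 46.6, 100. ]), 73.8) 7.920201160801527
[322.7 154.1] [146.5 147.1 150.2] (array([ 380.5, -310.8]), array([ 46. , 100.1]), 87.7) 7.942397146827787
[272.3 344.1] [229.3 132.1  78.3] (array([ 263.8, -657.2]), array([ 63.5, 177.7]), 167.4) 8.051115419190863
```

```bash
python3 -m creep '[0,-0.007,-0.04,0.022,0,-0.007,-0.08,0.022,0,-0.007,-0.12,0.022,0,-0.007,-0.16,0.022,0,-0.007,-0.20,0.022,0,-0.007,-0.24,0.022,0,-0.007,-0.27,0.022,0,-0.007,-0.285,0.022,0,-0.007,-0.295,0.022,0,-0.007,-0.295,0.022]'
python3 -m creep '[0,0,-0.004,0,0,0,-0.009,0,0,0,-0.009,0,0,0,-0.009,0]'
python3 -m creep '[0,0,0,0,0,0,0,0,0,0,0,0,0,0,0,0,0,0,0,0,0,0,0,0]' 0
python3 -m creep '[0,0,0.02,-0.022,0,0,0.05,-0.022,0,0,0.08,-0.022,0,0,0.1,-0.022,0.01,0.04,0.1,-0.022,0.02,0.08,0.1,-0.022,0.03,0.12,0.1,-0.022,0.04,0.16,0.1,-0.022,0.05,0.20,0.1,-0.022,0.06,0.235,0.1,-0.022]'
```

```text
t: 31.8
ee_pos: [379.7, -308.4, 9.2]
orientation: [-2.258, -2.177, 0.001]
ft_force: [0.2, 0.1, -0.1]
width: 74.8
grasp_force: 0.0
t: 32.13
ee_pos: [381.0, -311.1, 2.9]
orientation: [2.262, 2.178, 0.0]
ft_force: [-0.4, 0.2, -0.1]
width: 74.5
grasp_force: 0.0
t: 32.63
ee_pos: [380.6, -310.9, 2.3]
orientation: [2.263, 2.179, 0.0]
ft_force: [0.7, -0.3, 2.5]
width: 45.4
grasp_force: 30.0
t: 33.47
ee_pos: [440.3, -73.6, 102.2]
orientation: [-2.287, -2.154, 0.0]
ft_force: [1.0, -0.6, 1.2]
width: 45.4
grasp_force: 30.0
```

```bash
python3 -m creep '[0.007,0.04,0,0,0.0143,0.08,0,0,0.0143,0.0889,-0.03,0,0.0143,0.0889,-0.06,0,0.0143,0.0889,-0.07,0,0.0143,0.0889,-0.07,0,0.0143,0.0889,-0.07,0,0.0143,0.0889,-0.07,0]'
python3 mt.py wrist t2
```

```text
t: 34.13
ee_pos: [455.4, 12.5, 33.0]
orientation: [2.288, 2.152, 0.001]
ft_force: [-0.9, -0.3, -0.1]
width: 45.6
grasp_force: 30.0
[455.4  12.5  33. ]
white 10853 tray ctr [ 0.  95.7] [45.7 70.5] 0.1 Yrange 60.46685 130.98582 slope xy [-0. -0.] zmed 12.047797079022287
grey 12550 tray ctr [ 1.2 21.5] [84.9 47.5] 90.0 Yrange -20.923676 63.99511 slope xy [ 0. -0.] zmed 38.75111711523283
```

```bash
python3 -m creep '[-0.0005,0,-0.008,0,-0.0005,0,-0.013,0,-0.0005,0,-0.017,0,-0.0005,0,-0.018,0,-0.0005,0,-0.018,0,-0.0005,0,-0.018,0]'
python3 -m creep '[0,0,0,0,0,0,0,0,0,0,0,0,0,0,0,0]' 0.68
python3 -m creep '[0,0,0.02,0,0,0,0.06,0,0,0,0.1,0,0,0,0.14,0,0,-0.02,0.18,0,0.02,-0.05,0.18,0,0.045,-0.08,0.18,0,0.07,-0.11,0.18,0,0.095,-0.14,0.18,0,0.12,-0.17,0.18,0]'
python3 mt.py side;python3 mt.py scene
```

```text
t: 34.68
ee_pos: [454.3, 12.9, 14.2]
orientation: [-2.287, -2.154, 0.001]
ft_force: [-1.4, -2.7, 3.0]
width: 45.5
grasp_force: 30.0
t: 35.02
ee_pos: [454.3, 13.2, 14.1]
orientation: [-2.287, -2.154, 0.0]
ft_force: [-0.4, -0.2, -0.1]
width: 59.7
grasp_force: 0.0
t: 35.85
ee_pos: [575.2, -158.4, 194.3]
orientation: [2.287, 2.154, 0.0]
ft_force: [0.4, 0.6, -0.0]
width: 59.8
grasp_force: 0.0
[ 575.2 -158.4  194.3]
white 245 tray ctr [-1.4 96. ] [44.3 64.7] 0.9 Yrange 63.43153 128.23196 slope xy [0. 0.] zmed 11.472845004231079
grey 286 tray ctr [-2.1 20.5] [43.6 96.6] 0.5 Yrange -27.742212 68.8476 slope xy [0.  0.1] zmed 18.144803458342615
[ 580.1 -163.4  194.8]
white 216 tray ctr [ 3.5 99.5] [45. 62.] 1.1 Yrange 68.20695 130.66238 slope xy [-0. -0.] zmed 12.05903009176361
grey 364 tray ctr [ 5.  14.3] [48.1 97.7] 0.3 Yrange -34.537476 63.225872 slope xy [-0.   0.1] zmed 17.927920359063485
```

```bash
python3 -m creep '[0.018,-0.035,0,0.1,0.035,-0.07,0,0.2,0.05,-0.105,0,0.2,0.0594,-0.1346,0,0.2,0.0594,-0.1346,0,0.2,0.0594,-0.1346,0,0.2,0.0594,-0.1346,0,0.2]' 0.85
python3 mp.py
```

```text
t: 36.53
ee_pos: [632.8, -290.4, 193.5]
orientation: [-2.059, -2.37, 0.0]
ft_force: [-0.7, 0.1, -0.3]
width: 74.4
grasp_force: 0.0
[ 632.8 -290.4  193.5] [-2.1 -2.4  0. ]
[323.4 166.4] [115.7 197.4 254.5] (array([ 633.8, -291.2]), array([46. , 99.7]), 97.9) 7.982343325573034
```

```bash
python3 -m creep '[0,0,-0.04,0,0,0,-0.08,0,0,0,-0.12,0,0,0,-0.15,0,0,0,-0.17,0,0,0,-0.182,0,0,0,-0.188,0,0,0,-0.191,0,0,0,-0.191,0,0,0,-0.191,0]'
python3 -m creep '[0,0,0,0,0,0,0,0,0,0,0,0,0,0,0,0,0,0,0,0,0,0,0,0]' 0
python3 -m creep '[0,0,0.02,0,0,0,0.05,0,0,0,0.08,0,0,0,0.12,0,-0.02,0.02,0.13,-0.1,-0.05,0.045,0.13,-0.2,-0.08,0.07,0.13,-0.2,-0.11,0.095,0.13,-0.2,-0.14,0.12,0.13,-0.2,-0.165,0.145,0.13,-0.2]'
```

```text
t: 37.42
ee_pos: [634.8, -291.7, 4.7]
orientation: [2.059, 2.37, 0.001]
ft_force: [0.6, 0.1, 0.2]
width: 74.9
grasp_force: 0.0
t: 37.92
ee_pos: [633.9, -291.6, 3.5]
orientation: [2.061, 2.371, 0.0]
ft_force: [-0.6, 0.3, 2.4]
width: 46.0
grasp_force: 30.0
t: 38.75
ee_pos: [466.2, -145.3, 133.0]
orientation: [-2.287, -2.153, 0.001]
ft_force: [0.9, 0.3, 0.6]
width: 45.3
grasp_force: 30.0
```

```bash
python3 -m creep '[-0.008,0.04,0,0,-0.0184,0.08,0,0,-0.0184,0.093,-0.03,0,-0.0184,0.093,-0.06,0,-0.0184,0.093,-0.085,0,-0.0184,0.093,-0.098,0,-0.0184,0.093,-0.098,0,-0.0184,0.093,-0.098,0,-0.0184,0.093,-0.098,0]'
python3 mt.py wrist t2
```

```text
t: 39.5
ee_pos: [450.9, -53.7, 35.8]
orientation: [2.287, 2.153, 0.001]
ft_force: [0.3, -0.3, -0.4]
width: 45.5
grasp_force: 30.0
[450.9 -53.7  35.8]
white 3526 tray ctr [ 0.  61.2] [45.5 24.8] 0.5 Yrange 48.72112 73.61538 slope xy [ 0.  -0.7] zmed 22.299739329771036
blue 12081 tray ctr [  1.1 -45. ] [86.1 45.8] 90.0 Yrange -88.06586 -1.9409721 slope xy [ 0. -0.] zmed 40.393737115682676
grey 8641 tray ctr [ 0.3 25.4] [45.  59.9] 0.4 Yrange -4.656558 55.383724 slope xy [-0.   0.1] zmed 19.450182805328893
```

View pics/t2.png

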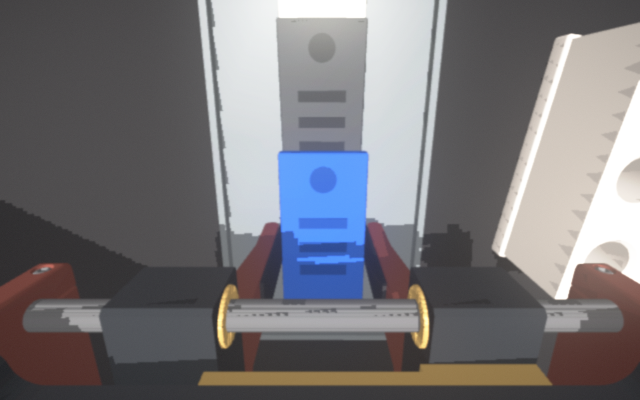

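Blue is aligned over the grey's end (front edge at row 152), centred in the tray. Lower and release.

```bash
python3 -m creep '[-0.0008,0,-0.007,0,-0.0008,0,-0.012,0,-0.0008,0,-0.015,0,-0.0008,0,-0.016,0,-0.0008,0,-0.016,0,-0.0008,0,-0.016,0]'
python3 -m creep '[0,0,0,0,0,0,0,0,0,0,0,0,0,0,0,0]' 0.68
python3 -m creep '[0,0,0.02,0,0,0,0.06,0,0,0,0.1,0,0,0,0.14,0,0,-0.03,0.18,0,0,-0.07,0.2,0,0,-0.11,0.22,0,0,-0.15,0.24,0,0,-0.18,0.24,0,0,-0.18,0.24,0]'
python3 mt.py wrist f1; python3 mt.py side; python3 mt.py scene f2
```

```text
t: 40.05
ee_pos: [449.5, -53.6, 19.1]
orientation: [-2.287, -2.154, 0.0]
ft_force: [-0.4, -0.3, 0.5]
width: 45.5
grasp_force: 30.0
t: 40.38
ee_pos: [449.6, -53.5, 19.2]
orientation: [2.287, 2.154, 0.0]
ft_force: [-1.0, 0.1, 0.2]
width: 59.9
grasp_force: 0.0
t: 41.22
ee_pos: [450.8, -239.2, 261.7]
orientation: [2.286, 2.145, 0.001]
ft_force: [1.0, 0.2, 0.2]
width: 59.7
grasp_force: 0.0
[ 450.8 -239.2  261.7]
blue 1656 tray ctr [  0.7 -79. ] [43.5 46.5] 0.4 Yrange -102.40784 -55.6801 slope xy [-0.   0.1] zmed 14.842754573266866
[ 450.  -237.   260.4]
white 244 tray ctr [-2.  95.9] [65.7 43.3] 89.7 Yrange 62.97984 128.6968 slope xy [0. 0.] zmed 11.441669717347223
blue 249 tray ctr [ -3.1 -47.2] [100.9  42.9] 88.9 Yrange -97.41792 3.2120197 slope xy [0.  0.1] zmed 18.404710055099436
grey 205 tray ctr [-2.3 34.7] [68.1 43.1] 89.6 Yrange 0.8143827 68.85477 slope xy [0.  0.1] zmed 19.617119522285172
[ 449.3 -234.8  259.3]
white 206 tray ctr [ 4.3 99.2] [63.7 43.6] 88.8 Yrange 67.62477 131.01103 slope xy [-0. -0.] zmed 12.45862557273768
blue 370 tray ctr [  4.1 -50.4] [45.7 96.9] 0.8 Yrange -98.740364 -1.949912 slope xy [-0.   0.1] zmed 17.839280228087922
grey 233 tray ctr [ 5.4 25.5] [43.1 74.2] 2.5 Yrange -10.737721 63.257843 slope xy [-0.1  0.1] zmed 19.338141238305035
```

View pics/f1.png

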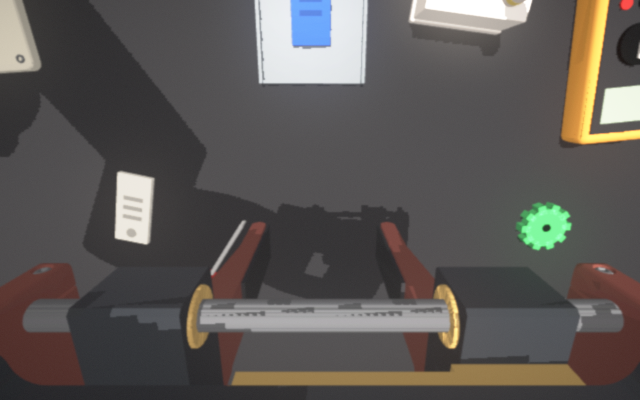

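View pics/f2.png

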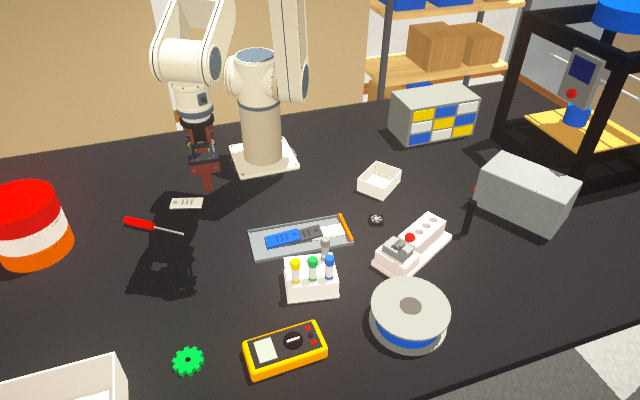

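The final scene shows the blue/grey/white row in the tray from (265,240) to (335,230). The three tubes are in the rack at (296,265), (313,263) and (329,260), the lever ball is over at (409,238), the heater is empty, and the fan and box haven't moved. Handing in.

```bash
python3 -m creep '[0,0,0,0,0,0,0,0]'; python3 -c "
from workcell import ticket
print(ticket.close_job())"
```

```text
t: 41.53
ee_pos: [449.1, -231.9, 258.4]
orientation: [-2.284, -2.154, 0.001]
ft_force: [-0.7, 0.1, -0.4]
width: 59.7
grasp_force: 0.0
the job is handed in; nothing more can be done
None
```

The job was handed in at about 42 s (the judge returned no verdict): the heater lever is over against its off stop, the yellow, green and blue tubes (no purple was present) are seated in the rack, and the white, grey and blue plaques lie overlapped, square and centred in the tray.

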